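Shut the child-locked pod drawer

ROBOT

A 7-joint arm with a two-finger parallel gripper is mounted at the origin on the work surface. World frame = base frame: x ahead of the robot, y to its left, z up, the work surface at z = 0. Lengths are in m, angles in rad, forces in N, time in s.
With the tool pointing down it reaches from about 0.35 to 0.9 m from the base axis. Payload 8.1 kg.
Tool frame: the origin (TCP) lies midway between the tips of the shut fingers; the grasp point (between the pads) lies 19 mm behind it (arm.hold_point_z is the distance from the TCP to the grasp point, in m); z points along the fingers, y is the line along which they close (so a half turn about z gives the same grasp; the last joint's range is limited). The gripper opens to 92 mm and grips with 3 to 60 N. Pads are 19 mm wide; open, the fingers measure 130 mm over their backs; the gripper's body (75 mm by 190 mm) begins 47 mm behind the grasp point.
Start: joints at [-1.449, 0.434, 0.025, 1.573, -0.012, 1.134, -0.075], TCP at [0.139, 0.609, 0.227] pointing down, gripper open.
Joint ranges: [-2.62, 2.62], [-0.44, 2.09], [-1.27, 1.32], [0.08, 2.57], [-1.32, 4.46], [0.12, 2], [-2.74, 2.74]. Speed limits (rad/s): [2.22, 2.22, 3.01, 3.01, 3.14, 3.14, 3.14].

INTERFACE

Orientations are given as a unit quaternion [w, x, y, z].
In Python, from cell import arm, snapshot gives the robot as it stands. The module is installed in compiled form; this text tells all that it offers.
- The arm moves only by the shell command python3 -m pendant 'ROWS' [FORCE]. ROWS is JSON, one flat list of numbers, 7 for each row, row after row: the shift along the tool's x, y, z normalised to -1 to 1, where 1 is 0.03 m, then the turn, a rotation vector about the tool's x, y, z normalised to -1 to 1, where 1 is 60 degrees, then the gripper command: -1 is shut, 1 is fully open, values between are in proportion. A call has 1 to 12 rows; each row shifts and turns the commanded pose from where the row before left it, along the tool's axes as they then stand; what a row does not reach is not made up. A row lasts 1/10 s, in which the tool goes at most 50 mm and 8.59 degrees, less where a joint would pass 70% of its speed; a pose out of reach is approached as far as the arm can. A call with a number of a shift or a turn outside -1 to 1 is refused whole. A call with a gripper value outside its range is refused whole. The fingers move at their own pace and stop on an object; FORCE is the grip in N (left out, the last holds). Time passes only in rows, so rows that do not move let the fingers close. It gives the time, the measured TCP pose, the force, the opening and the grip force at its end, in the units of the state.
- arm.get_state(): the state, without advancing time (a new reading comes with each control period).
- snapshot(name): name is "side" or "top" or "wrist"; returns a dict with "img" (480x640x3 uint8, blue, green, red), "z_map" (480x640 float32, m along the optical axis (not along the pixel's ray), 0 where there is no reading), "camera_matrix" (3x3 intrinsics, pixels), "k1" (the pictures are not rectified: a ray, as slopes to the right and down, at radius r is drawn at 1 + k1 r^2 times it, then the intrinsics apply), "world_to_cam" (4x4, takes a point from world to camera coordinates); the wrist camera has in their place "hand_eye" (4x4, takes a point from camera to tool coordinates, whose origin is the TCP and whose axes are the flange's). Camera axes: x right, y up, looking along -z (the intrinsics and any distortion apply to the point x, -y, -z); pixel columns grow to the right and rows downward; lengths in m; the calibration is good to about 2 mm. A picture is of the moment at which its call begins: read the wrist's pose just before it.
- arm.job_done(): hands the job in; it is judged then, once.
The state is a dict: "time": time; "joint_pos": joint angles; "dq": joint speeds; "joint_torque": joint torques, N m; "position": TCP position; "tool_rot": TCP orientation; "ft_force": force on the tool from outside, world axes, zero at the start; "torque": the same for the moment, N m; "finger_gap": finger opening in m; "grip_force": force on a finger pad.
Only numpy, scipy, OpenCV 4.12 (cv2) and the standard library are available. Lean on these libraries where they do the work, as an engineer would, in place of code of your own. Each camera call takes 0.05 s, during which the arm holds its last target. There are 200 camera calls.

TASK

Shut the detergent-pod drawer without lifting it: with the fingertips press the yellow child-lock plate down and keep it down while you push the drawer's blue front past the lock's teeth until it is fully shut against the housing. Then let go, so that the lock springs up in front of the drawer. Leave everything else where it stands.

Things in the scene. Friction and masses are not known exactly. Their poses are not given: they have to be found in the camera images.
- dispenser: White pod dispenser fixed to the table. Origin on the table under the middle of the housing's front face; +x = direction in which the drawer slides shut, z up. Housing x 0 to 195, y -72 to 72 mm, top 66 mm. In front: grey base plate 6 mm thick, x -170 to 0, y -75 to 75 mm, with two white runners at y +-38 to +-50 mm, x -100 to 0, top 25 mm.
- lock_plate (a point): Point on top of the child lock's yellow press plate, at x -120, y 0 mm of the dispenser, 22 mm high when up; dispenser's axes. The flat plate spans x -163 to -5, y -32 to 32 mm and runs on under the drawer; it can be pressed anywhere on its length and moves straight down without tilting.
- lock_teeth (a point): Point midway between the lock's two square yellow teeth, at the height of their tops (34 mm when up); dispenser's axes. Teeth at dispenser x -29 to -19, y +-54 to +-68 mm. Up, they bar the way of the blue panel (underside at 26 mm); they sink with the press plate, of which they are part. Once the drawer is shut and the plate let go, they rise in front of the panel.
- lock (a joint): Downward travel of the press plate (m): 0 = up (locked), 0.012 = fully down at its stop, plate top then 10 mm above the table. The spring takes about 3 N to start and 8 N fully down. The teeth clear the panel only beyond about 0.009. Let go, it springs up unless the panel stands above the teeth.
- drawer_face (a point): Centre of the front face of the drawer's blue panel, the face to push; dispenser's axes. Panel 14 mm thick, 144 wide, 26 to 70 mm above the table (point at 48). Its x in the dispenser frame: -50 to -89 mm at the start, -43 stopped by raised teeth, -14 fully shut (panel's back hard against the housing). The loose drawer slides on the runners: 0.3 to 0.65 kg, 1 to 7 N to push.
- scoop: Bystander, leave alone: orange open measuring cup, 52 mm across, 45 mm tall, near the press plate. Origin at its underside.
- stain_stick: Bystander, leave alone: green stain-remover stick standing upright, 32 mm across, 60 mm tall, near the press plate. Origin at its underside.
- detergent: Bystander, leave alone: blue bottle, 90 mm across, 240 mm tall. Origin at its underside.
- softener: Bystander, leave alone: white bottle with blue cap and red label, 76 mm across, 200 mm tall. Origin at its underside.
- bleach: Bystander, leave alone: white bottle with green cap and yellow label, 80 mm across, 220 mm tall. Origin at its underside.
- brush: Bystander, leave alone: hand brush with wooden handle, lying on the table. Origin at its underside.
- sheets: Bystander, leave alone: orange box, 70 x 120 mm, 100 mm tall. Origin at its underside.
- mug: Bystander, leave alone: white mug, 80 mm across, 90 mm tall. Origin at its underside.
- drawer: The drawer (blue panel, grey box with coloured pods), same axes as the dispenser. Origin on the centre line at the panel's back face, at the underside of the box, 25 mm above the table. Box 176 mm long behind the panel, 100 mm wide.
Mind the look-alikes: they are no part of the job. What is shaped like the drawer but purple is not meant.

How it is judged:
By the outcome, as a careful person would: the job done as asked, in the order asked, and still so for the second after the job is handed in, with the robot touching nothing.
It also fails if it takes over 35 s, if anything falls off the work surface, if the arm or the gripper's body presses on something with over 40 N, if the wrist force passes 120 N, or if a joint passes its speed limit or range.

## Working session

There is one attempt and no reset: what is moved stays moved. The work goes in short steps, Python scripts to look and compute and a shell command to move; the robot and the scene stay as the last step left them, time stands still between calls to the robot, and variables do not carry over. Pictures are saved under pics/ and viewed, at most 10 in all, crops included, and the job is handed in when it is done.

```bash
mkdir -p pics; cat > h.py <<'E'
import numpy as np, cv2
from cell import arm, snapshot
def cloud(s):
    K=s["camera_matrix"];z=s["z_map"];h,w=z.shape
    u,v=np.meshgrid(np.arange(w),np.arange(h))
    pts=np.stack([u,v],-1).reshape(-1,1,2).astype(np.float64)
    a=(pts[:,0,0]-K[0,2])/K[0,0];b=(pts[:,0,1]-K[1,2])/K[1,1]
    x,y=a.copy(),b.copy()
    for _ in range(15):
        f=1+s["k1"]*(x*x+y*y);x,y=a/f,b/f
    d=z.ravel();C=np.stack([x*d,-y*d,-d,np.ones_like(d)],1)
    P=C@np.linalg.inv(s["world_to_cam"]).T
    P[d==0]=np.nan
    return P[:,:3].reshape(h,w,3)
E
python3 - <<'E'
from h import *
import pickle
s={n:snapshot(n) for n in("top","side")}
pickle.dump(s,open("s0.pkl","wb"))
for n in s: cv2.imwrite(f"pics/{n}0.png",s[n]["img"])
st=arm.get_state();print(st["time"],st["position"],st["tool_rot"],st["ft_force"],st["finger_gap"])
E
```

```text
0.1 [0.13924956 0.60882111 0.22604466] [-2.65076850e-05  1.12193016e-01  9.93686186e-01 -6.99948306e-04] [0.15691983 0.01150795 0.04862743] 0.09194740951678877
```

View pics/top0.png

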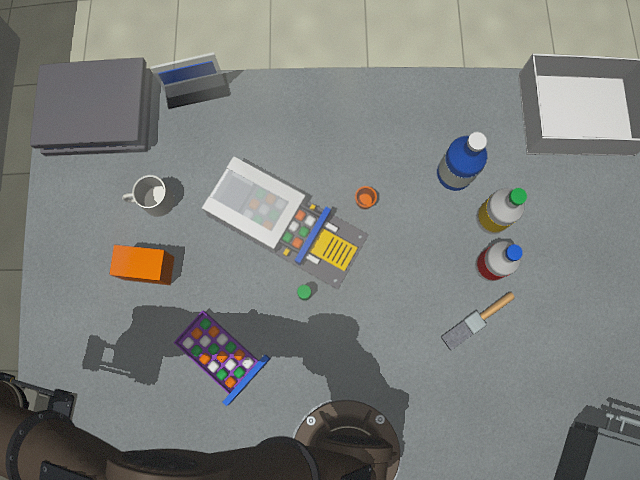

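View pics/side0.png

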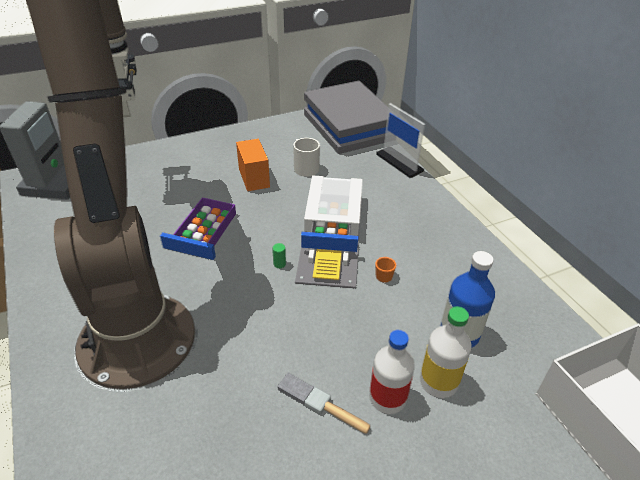

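Top view: the dispenser housing is at about (255,202), the blue panel at (315,235), the yellow plate at (335,250), the scoop at (367,197) and the stick at (305,291). The purple decoy is at (222,355). Next I fit the dispenser frame.

```bash
python3 - <<'E'
from h import *
import pickle
s=pickle.load(open("s0.pkl","rb"))
reg={"top":(200,150,400,305),"side":(265,165,405,295)}
for n in s:
    P=cloud(s[n]);hsv=cv2.cvtColor(s[n]["img"],cv2.COLOR_BGR2HSV);x0,y0,x1,y1=reg[n]
    R=np.zeros(hsv.shape[:2],bool);R[y0:y1,x0:x1]=1
    H,S,V=[hsv[...,i].astype(int) for i in range(3)]
    m={"yellow":(abs(H-25)<6)&(S>150)&(V>120),"blue":(abs(H-112)<10)&(S>130)&(V>60),"orange":(abs(H-11)<6)&(S>150),"green":(abs(H-68)<12)&(S>120),"white":(S<25)&(V>215)}
    for k,M in m.items():
        nn,l,st,c=cv2.connectedComponentsWithStats((M&R).astype(np.uint8))
        for i in range(1,nn):
            if st[i,4]<60: continue
            Q=P[l==i];Q=Q[~np.isnan(Q[:,0])]
            zt=np.percentile(Q[:,2],95)
            T=Q[Q[:,2]>zt-.006].astype(np.float32)
            r=cv2.minAreaRect(T[:,:2]*1000)
            print(n,k,st[i,4],c[i].round(),"z%5.1f med%5.1f"%(zt*1e3,np.median(Q[:,2])*1e3),"mean",(Q.mean(0)*1e3).round(),"rect",np.round(r[0]),np.round(r[1]),round(r[2],1))
E
```

```text
top yellow 896 [333. 249.] z 25.9 med 20.9 mean [470.  20.  21.] rect [469.  19.] [92. 63.] 59.8
top blue 239 [317. 226.] z 72.9 med 68.6 mean [517.  55.  69.] rect [511.  58.] [ 13. 107.] 59.6
top orange 241 [367. 197.] z 45.9 med  7.3 mean [594. -63.  19.] rect [590. -59.] [47. 49.] 42.7
top green 130 [304. 291.] z 64.1 med 59.4 mean [367.  89.  59.] rect [367.  88.] [25. 27.] 0.3
top white 71 [233. 166.] z 68.4 med 64.2 mean [664. 251.  64.] rect [665. 242.] [37. 31.] 61.0
top white 1146 [241. 220.] z 68.7 med 64.2 mean [534. 232.  64.] rect [562. 212.] [192. 108.] 59.0
side yellow 682 [327. 264.] z 24.6 med 21.5 mean [473.  19.  21.] rect [474.  21.] [100.  64.] 59.3
side blue 877 [329. 241.] z 70.8 med 54.5 mean [499.  62.  53.] rect [500.  67.] [ 22. 141.] 59.6
side orange 92 [267. 177.] z 74.7 med 39.7 mean [459. 402.  40.] rect [460. 401.] [7. 8.] 3.5
side orange 399 [385. 269.] z 45.2 med 29.8 mean [594. -60.  28.] rect [594. -59.] [52. 47.] 60.2
side green 258 [279. 255.] z 61.6 med 43.3 mean [369.  80.  40.] rect [371.  86.] [31. 27.] 68.0
side white 2023 [334. 199.] z 68.4 med 65.2 mean [580. 201.  65.] rect [581. 203.] [203. 144.] 59.5
```

```bash
python3 -m pendant '[0,0,0,0,0,0.14,-1, 0,0,0,0,0,0.14,-1, 0,0,0,0,0,0.14,-1, 0,0,0,0,0,0.14,-1, 0,0,0,0,0,0.14,-1, 0,0,0,0,0,0.14,-1, 0,0,0,0,0,0.14,-1, 0,0,0,0,0,0.14,-1, 0,0,0,0,0,0.14,-1, 0,0,0,0,0,0.14,-1, 0,0,0,0,0,0.14,-1, 0,0,0,0,0,0.14,-1]' 10
python3 - <<'E'
from h import *
import pickle
s=pickle.load(open("s0.pkl","rb"))
# refine frame: project into candidate frame, print extents
th=np.deg2rad(59.6);o=np.array([.531,.119]);ex=np.array([np.cos(th),np.sin(th)]);ey=np.array([-ex[1],ex[0]])
for n in s:
    P=cloud(s[n]).reshape(-1,3);I=s[n]["img"].reshape(-1,3)
    hsv=cv2.cvtColor(s[n]["img"],cv2.COLOR_BGR2HSV).reshape(-1,3).astype(int)
    d=P[:,:2]-o;X=d@ex*1e3;Y=d@ey*1e3;Z=P[:,2]*1e3
    box=(abs(Y)<90)&(X>-200)&(X<220)
    ye=box&(abs(hsv[:,0]-25)<6)&(hsv[:,1]>150)&(Z>12)&(Z<27)&(X<-75)
    print(n,"yellow x",np.percentile(X[ye],[1,99]).round(),"y",np.percentile(Y[ye],[1,99]).round())
    ho=box&(Z>60)&(Z<72)&(X>5)
    print(" housing x",np.percentile(X[ho],[.5,99.5]).round(),"y",np.percentile(Y[ho],[.5,99.5]).round())
    bl=box&(abs(hsv[:,0]-112)<10)&(hsv[:,1]>130)&(Z>26)&(Z<75)&(X<-20)
    tp=bl&(Z>65);fr=bl&(Z>32)&(Z<62)
    print(" panel top x",np.percentile(X[tp],[1,50,99]).round(),"y",np.percentile(Y[tp],[1,99]).round(),"front x med",np.median(X[fr]).round(1),fr.sum(), "slope",np.polyfit(Y[fr],X[fr],1).round(3))
    # housing side edge slope
    for lo,hi in((10,60),(130,185)):
        q=ho&(X>lo)&(X<hi);print("  y ext at",lo,np.percentile(Y[q],[1,99]).round(1))
E
```

```text
time: 1.3
position: [0.1392, 0.609, 0.2263]
tool_rot: [0.0, 0.839, 0.544, -0.0]
ft_force: [0.2, 1.2, 0.2]
finger_gap: 0.0018
grip_force: 0.0
top yellow x [-163.  -76.] y [-29.  33.]
 housing x [  6. 193.] y [-68.  75.]
 panel top x [-69. -63. -56.] y [-67.  72.] front x med -61.1 3 slope [-2.0000e-02 -6.0735e+01]
  y ext at 10 [-67.4  72.3]
  y ext at 130 [-67.6  74.7]
side yellow x [-162.  -76.] y [-32.  31.]
 housing x [  6. 194.] y [-72.  71.]
 panel top x [-71. -63. -51.] y [-70.  68.] front x med -66.3 475 slope [ 4.0000e-03 -6.6292e+01]
  y ext at 10 [-71.2  69.9]
  y ext at 130 [-70.9  69.9]
```

```bash
python3 -m pendant '[0,0,0,0,0,0.105,-1, -0.47,0.81,0,0,0,0,-1, -0.47,0.81,0,0,0,0,-1, -0.47,0.81,0,0,0,0,-1, -0.47,0.81,0,0,0,0,-1, -0.47,0.81,0,0,0,0,-1, -0.47,0.81,0,0,0,0,-1, -0.47,0.81,0,0,0,0,-1, -0.47,0.81,0,0,0,0,-1, -0.47,0.81,0,0,0,0,-1, -0.47,0.81,0,0,0,0,-1, -0.47,0.81,0,0,0,0,-1]'
python3 -m pendant '[-0.47,0.81,0,0,0,0,-1, -0.47,0.81,0,0,0,0,-1, -0.47,0.81,0,0,0,0,-1, -0.47,0.81,0,0,0,0,-1, -0.47,0.81,0,0,0,0,-1, -0.47,0.81,0,0,0,0,-1, -0.47,0.81,0,0,0,0,-1, -0.47,0.81,0,0,0,0,-1, -0.47,0.81,0,0,0,0,-1, -0.47,0.81,0,0,0,0,-1, -0.47,0.81,0,0,0,0,-1, -0.47,0.81,0,0,0,0,-1]'
cat >> h.py <<'E'
from scipy.spatial.transform import Rotation as Ro
th=np.deg2rad(59.6);o=np.array([.531,.119]);ex=np.array([np.cos(th),np.sin(th)]);ey=np.array([-ex[1],ex[0]])
def where():
    s=arm.get_state();q=s["tool_rot"];R=Ro.from_quat([q[1],q[2],q[3],q[0]]).as_matrix()
    d=s["position"][:2]-o
    f=s["ft_force"]
    print("t %.2f disp x %.1f y %.1f z %.1f"%(s["time"],d@ex*1e3,d@ey*1e3,s["position"][2]*1e3),"toolx ang %.1f"%np.degrees(np.arctan2(R[1,0],R[0,0])),"tz",R[:,2].round(3),"F disp",round(f[:2]@ex,1),round(f[:2]@ey,1),round(f[2],1),"gap",round(s["finger_gap"],4))
    return s,R
E
python3 - <<'E'
from h import *
where();s=snapshot("wrist");cv2.imwrite("pics/w1.png",s["img"])
import pickle;pickle.dump(s,open("w1.pkl","wb"));print(s["hand_eye"].round(3))
E
```

```text
time: 2.5
position: [0.2936, 0.3401, 0.2265]
tool_rot: [0.0, 0.866, 0.5, -0.0]
ft_force: [0.2, 0.3, -0.0]
finger_gap: 0.0005
grip_force: 0.0
time: 3.7
position: [0.4616, 0.0481, 0.2266]
tool_rot: [-0.0, 0.866, 0.5, -0.0]
ft_force: [-0.1, -0.1, 0.4]
finger_gap: 0.0004
grip_force: 0.0
t 3.70 disp x -96.3 y 24.0 z 226.6 toolx ang 60.0 tz [-0.  0. -1.] F disp -0.1 0.0 0.4 gap 0.0004
[[ 0.     0.961  0.276  0.075]
 [ 1.     0.    -0.001 -0.001]
 [-0.001  0.276 -0.961 -0.158]
 [ 0.     0.     0.     1.   ]]
```

View pics/w1.png

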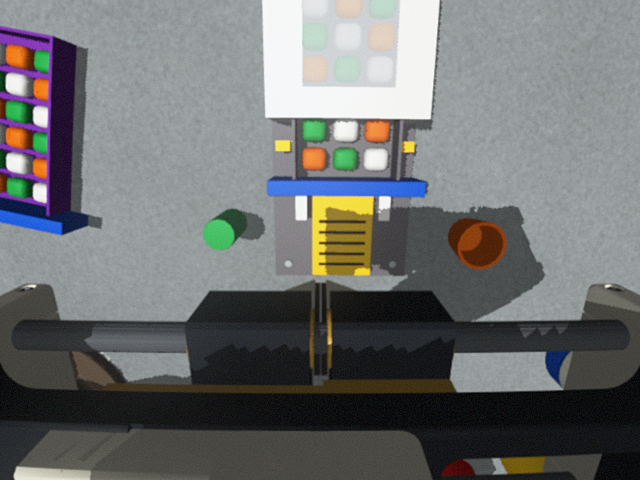

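Wrist view: the yellow plate is ahead at (342,235), the panel at (346,187) and the teeth at (283,146) and (408,146). The stick and scoop stand clear to the sides. I'll check the frame with this view.

```bash
cat > chk.py <<'E'
from h import *
def wrist_check():
    s,R=where();w=snapshot("wrist");T=np.eye(4);T[:3,:3]=R;T[:3,3]=s["position"]
    w["world_to_cam"]=np.linalg.inv(T@w["hand_eye"])
    P=cloud(w).reshape(-1,3);hsv=cv2.cvtColor(w["img"],cv2.COLOR_BGR2HSV).reshape(-1,3).astype(int)
    d=P[:,:2]-o;X=d@ex*1e3;Y=d@ey*1e3;Z=P[:,2]*1e3;box=(abs(Y)<85)&(X>-185)&(X<100)
    ye=box&(abs(hsv[:,0]-25)<6)&(hsv[:,1]>150)&(Z<40)
    pl=ye&(X<-75);te=ye&(X>-45)&(abs(Y)>45)
    bl=box&(abs(hsv[:,0]-112)<10)&(hsv[:,1]>130)&(Z>60)
    ho=box&(Z>58)&(Z<75)&(X>5)
    for n,m in(("plate",pl),("teeth",te),("panel top",bl),("housing",ho)):
        if m.sum()>5: print(n,m.sum(),"x",np.percentile(X[m],[2,50,98]).round(1),"y",np.percentile(Y[m],[2,98]).round(1),"z",np.median(Z[m]).round(1), "slope y/x",np.polyfit(Y[m],X[m],1)[0].round(3))
    return w
if __name__=="__main__": wrist_check()
E
python3 chk.py
```

```text
t 3.75 disp x -98.9 y 20.2 z 227.1 toolx ang 59.8 tz [ 0.002 -0.002 -1.   ] F disp -2.6 -3.2 1.0 gap 0.0004
plate 4062 x [-158.7 -115.3  -76.8] y [-29.7  31.8] z 22.3 slope y/x 0.011
teeth 269 x [-26.5 -21.8 -17.7] y [-66.6  68.3] z 34.1 slope y/x 0.001
panel top 3157 x [-79.1 -60.6 -52.5] y [-66.9  69.4] z 70.4 slope y/x 0.029
housing 18927 x [ 6.9 50.1 89.8] y [-68.1  70.2] z 65.9 slope y/x -0.007
```

```bash
python3 -m pendant '[-0.43,0.6,0,0,0,0,-1, 0,0,1,0,0,0,-1, 0,0,1,0,0,0,-1, 0,0,1,0,0,0,-1, 0,0,1,0,0,0,-1, 0,0,1,0,0,0,-1, 0,0,1,0,0,0,-1, 0,0,0,0,0,0,-1, 0,0,0,0,0,0,-1]'; python3 -c "from h import *;where()"
```

```text
time: 4.7
position: [0.4701, 0.029, 0.047]
tool_rot: [-0.0, 0.866, 0.5, -0.001]
ft_force: [-0.1, -0.5, 0.1]
finger_gap: 0.0006
grip_force: 0.0
t 4.70 disp x -108.4 y 7.0 z 47.0 toolx ang 60.0 tz [-0.001 -0.    -1.   ] F disp -0.5 -0.2 0.1 gap 0.0006
```

```bash
python3 -m pendant '[-0.13,0.2,0.3,0,0,0,-1, 0,0,0.3,0,0,0,-1, 0,0,0.2,0,0,0,-1, 0,0,0.1,0,0,0,-1, 0,0,0.1,0,0,0,-1, 0,0,0.1,0,0,0,-1, 0,0,0.1,0,0,0,-1, 0,0,0.05,0,0,0,-1, 0,0,0,0,0,0,-1]'; python3 -c "from h import *;where()"
```

```text
time: 5.6
position: [0.4742, 0.0229, 0.01]
tool_rot: [-0.0, 0.866, 0.5, 0.001]
ft_force: [-2.3, 0.9, 15.6]
finger_gap: 0.0002
grip_force: 8.0
t 5.60 disp x -111.6 y 0.4 z 10.0 toolx ang 60.0 tz [ 0.001  0.001 -1.   ] F disp -0.4 2.4 15.6 gap 0.0002
```

```bash
python3 -m pendant '[0.2,0,0,0,0,0,-1, 0.2,0,0,0,0,0,-1, 0.2,0,0,0,0,0,-1, 0.2,0,0,0,0,0,-1, 0.2,0,0,0,0,0,-1, 0.2,0,0,0,0,0,-1, 0.2,0,0,0,0,0,-1,0,0,0,0,0,0,-1]'; python3 chk.py
```

```text
time: 6.4
position: [0.4942, 0.0554, 0.01]
tool_rot: [0.001, 0.867, 0.499, -0.001]
ft_force: [-5.7, -12.3, 20.5]
finger_gap: 0.0004
grip_force: 10.4
t 6.40 disp x -73.5 y -0.5 z 10.0 toolx ang 59.8 tz [-0.    -0.003 -1.   ] F disp -13.5 -1.4 20.5 gap 0.0004
plate 121 x [-123.  -119.2 -105.3] y [-3.4  3.1] z 9.9 slope y/x -0.589
teeth 73 x [-26.7 -21.8 -17.3] y [-66.9  69. ] z 22.1 slope y/x -0.011
panel top 6410 x [-52.3 -48.2 -36.6] y [-68.2  70.4] z 69.7 slope y/x -0.003
housing 69333 x [ 5.8 22.8 38.2] y [-67.8  70.2] z 66.0 slope y/x -0.002
```

```bash
python3 -m pendant '[0.15,0,0,0,0,0,-1, 0.15,0,0,0,0,0,-1, 0.15,0,0,0,0,0,-1, 0.15,0,0,0,0,0,-1, 0.15,0,0,0,0,0,-1, 0.15,0,0,0,0,0,-1, 0.15,0,0,0,0,0,-1, 0,0,0,0,0,0,-1]'; python3 chk.py
```

```text
time: 7.25
position: [0.5096, 0.0816, 0.0101]
tool_rot: [0.001, 0.867, 0.498, -0.001]
ft_force: [-7.0, -14.3, 23.5]
finger_gap: 0.0003
grip_force: 11.3
t 7.25 disp x -43.0 y -0.5 z 10.1 toolx ang 59.8 tz [-0.001 -0.004 -1.   ] F disp -15.9 -1.2 23.5 gap 0.0003
plate 134 x [-93.3 -88.8 -75.9] y [-3.3  3.1] z 10.0 slope y/x -0.655
teeth 9 x [-19.  -18.1 -17.2] y [-66.9 -65.7] z 21.6 slope y/x 0.306
panel top 6992 x [-22.4 -17.7  -6. ] y [-68.2  70. ] z 70.0 slope y/x -0.002
housing 119297 x [ 6.7 40.7 68.3] y [-67.8  70.2] z 65.9 slope y/x -0.002
```

```bash
python3 -m pendant '[0.1,0,0,0,0,0,-1, 0.1,0,0,0,0,0,-1, 0.1,0,0,0,0,0,-1, 0.05,0,0,0,0,0,-1, 0,0,0,0,0,0,-1]'; python3 chk.py
```

```text
time: 7.8
position: [0.5146, 0.0901, 0.0101]
tool_rot: [0.002, 0.867, 0.498, -0.002]
ft_force: [-8.0, -16.2, 23.8]
finger_gap: 0.0006
grip_force: 12.1
t 7.80 disp x -33.2 y -0.5 z 10.1 toolx ang 59.8 tz [-0.001 -0.004 -1.   ] F disp -18.1 -1.3 23.8 gap 0.0006
plate 109 x [-83.2 -79.5 -75.8] y [-3.8  3.2] z 10.2 slope y/x -0.299
panel top 6214 x [-19.4  -7.9   3.8] y [-68.3  69.6] z 70.4 slope y/x -0.001
housing 133143 x [ 7.  46.9 78. ] y [-67.7  70.2] z 65.9 slope y/x -0.002
```

```bash
python3 -m pendant '[0.1,0,0,0,0,0,-1, 0.05,0,0,0,0,0,-1, 0,0,0,0,0,0,-1]'; python3 -c "
from chk import *
w=wrist_check();cv2.imwrite('pics/w2.png',w['img'])"
```

```text
time: 8.15
position: [0.5169, 0.094, 0.0101]
tool_rot: [0.002, 0.867, 0.498, -0.002]
ft_force: [-9.0, -16.2, 22.5]
finger_gap: 0.0006
grip_force: 12.2
t 8.15 disp x -28.8 y -0.5 z 10.1 toolx ang 59.7 tz [-0.001 -0.004 -1.   ] F disp -18.5 -0.4 22.5 gap 0.0006
plate 57 x [-79.  -76.5 -75.2] y [-2.7  3.2] z 10.1 slope y/x -0.134
panel top 6122 x [-10.7  -3.4   8.2] y [-68.5  69.3] z 70.5 slope y/x -0.001
housing 139031 x [ 7.1 49.8 82.4] y [-67.8  70.2] z 65.9 slope y/x -0.002
```

View pics/w2.png

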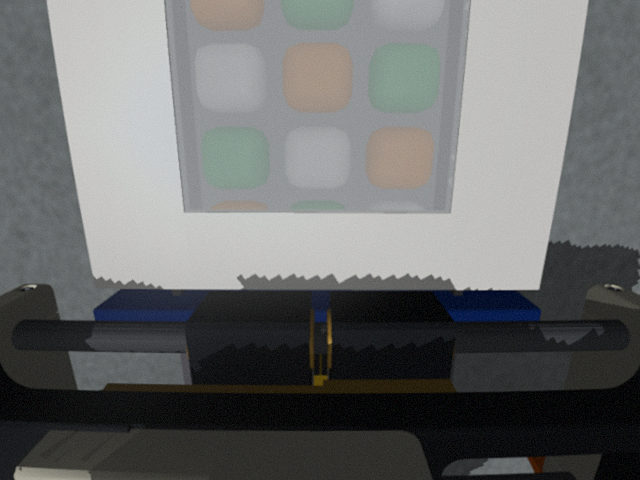

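Wrist view: the panel is right at the housing's front edge (row ~290), but the hand is still moving freely, so I'll check from the side.

```bash
python3 - <<'E'
from h import *
a=snapshot("side");b=snapshot("top")
A=cv2.resize(a["img"][150:300,240:430],None,fx=3,fy=3,interpolation=cv2.INTER_CUBIC)
cv2.imwrite("pics/s3.png",A)
import pickle;pickle.dump({"side":a,"top":b},open("s3.pkl","wb"))
for n,w in(("side",a),("top",b)):
    P=cloud(w).reshape(-1,3);hsv=cv2.cvtColor(w["img"],cv2.COLOR_BGR2HSV).reshape(-1,3).astype(int)
    d=P[:,:2]-o;X=d@ex*1e3;Y=d@ey*1e3;Z=P[:,2]*1e3;box=(abs(Y)<85)&(X>-185)&(X<100)
    bl=box&(abs(hsv[:,0]-112)<10)&(hsv[:,1]>130)&(Z>30)&(Z<75)
    fr=bl&(Z<62);print(n,fr.sum(),np.median(X[fr]),np.median(X[bl&(Z>62)]),np.percentile(X[bl],[2,98]))
E
```

```text
side 188 -17.551905186600763 -16.37443377503772 [-21.871147    -9.59292527]
  return _methods._mean(a, axis=axis, dtype=dtype,
  ret = ret.dtype.type(ret / rcount)
Traceback (most recent call last):
IndexError: index -1 is out of bounds for axis 0 with size 0
```

View pics/s3.png

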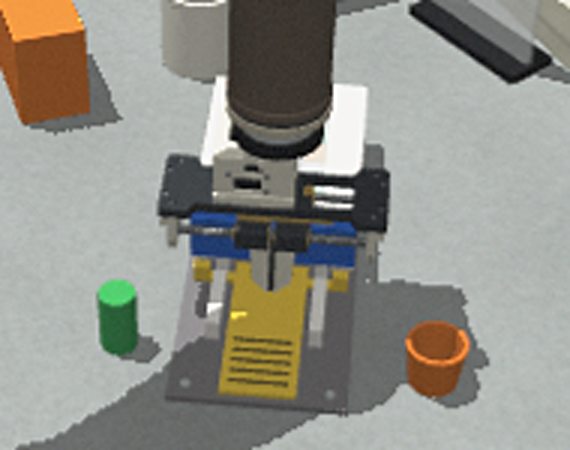

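Side view: the fingertips hold the plate down and the teeth sit just in front of the panel. The face reads about -17.5 mm, so roughly 3 mm remain. I'll push until the force rises.

```bash
for i in 1; do python3 -m pendant '[0.1,0,0,0,0,0,-1, 0,0,0,0,0,0,-1]'; done; python3 -c "from h import *;where()"; python3 -m pendant '[0.1,0,0,0,0,0,-1, 0,0,0,0,0,0,-1]'; python3 -c "from h import *;where()"
```

```text
time: 8.5
position: [0.5184, 0.0966, 0.0101]
tool_rot: [0.002, 0.867, 0.498, -0.002]
ft_force: [-8.0, -15.1, 22.3]
finger_gap: 0.0004
grip_force: 12.1
t 8.50 disp x -25.7 y -0.5 z 10.1 toolx ang 59.7 tz [-0.001 -0.004 -1.   ] F disp -17.1 -0.7 22.3 gap 0.0004
time: 8.7
position: [0.5194, 0.0985, 0.0101]
tool_rot: [0.002, 0.867, 0.498, -0.002]
ft_force: [-10.0, -17.6, 24.7]
finger_gap: 0.0007
grip_force: 16.1
t 8.70 disp x -23.5 y -0.4 z 10.1 toolx ang 59.7 tz [-0.002 -0.005 -1.   ] F disp -20.2 -0.3 24.7 gap 0.0007
```

Moved 2.2 mm of the 3 mm commanded and the force is starting to rise.

```bash
python3 -m pendant '[0.08,0,0,0,0,0,-1, 0,0,0,0,0,0,-1]'; python3 -c "from h import *;where()"; python3 -m pendant '[0.08,0,0,0,0,0,-1, 0,0,0,0,0,0,-1]'; python3 -c "from h import *;where()"
```

```text
time: 8.9
position: [0.5194, 0.0985, 0.0101]
tool_rot: [0.002, 0.868, 0.497, -0.003]
ft_force: [-15.8, -26.1, 31.0]
finger_gap: 0.0007
grip_force: 23.1
t 8.90 disp x -23.6 y -0.4 z 10.1 toolx ang 59.6 tz [-0.004 -0.007 -1.   ] F disp -30.5 0.4 31.0 gap 0.0007
time: 9.1
position: [0.5193, 0.0985, 0.0101]
tool_rot: [0.002, 0.868, 0.496, -0.005]
ft_force: [-21.3, -32.7, 37.2]
finger_gap: 0.0007
grip_force: 30.5
t 9.10 disp x -23.6 y -0.3 z 10.1 toolx ang 59.5 tz [-0.006 -0.008 -1.   ] F disp -39.0 1.8 37.2 gap 0.0007
```

Hard against the stop: TCP is still and the force is climbing. Next I back off the panel with the plate held down, then rise.

```bash
python3 -m pendant '[-0.1,0,0,0,0,0,-1, -0.2,0,0,0,0,0,-1, -0.2,0,0,0,0,0,-1, -0.2,0,0,0,0,0,-1, -0.2,0,0,0,0,0,-1, 0,0,0,0,0,0,-1]'; python3 -c "from h import *;where()"; python3 -m pendant '[0,0,-0.2,0,0,0,-1, 0,0,-0.3,0,0,0,-1, 0,0,-0.4,0,0,0,-1, 0,0,-1,0,0,0,-1, 0,0,-1,0,0,0,-1, 0,0,-1,0,0,0,-1, 0,0,-1,0,0,0,-1, 0,0,-1,0,0,0,-1, -1,0,-0.5,0,0,0,-1, -1,0,0,0,0,0,-1,-1,0,0,0,0,0,-1, 0,0,0,0,0,0,-1]'; python3 - <<'E'
from chk import *
wrist_check();w=snapshot("side")
A=cv2.resize(w["img"][150:300,240:430],None,fx=3,fy=3,interpolation=cv2.INTER_CUBIC);cv2.imwrite("pics/s4.png",A)
E
```

```text
time: 9.7
position: [0.5114, 0.0858, 0.0103]
tool_rot: [0.0, 0.866, 0.5, 0.002]
ft_force: [1.3, 1.3, 9.9]
finger_gap: 0.0005
grip_force: 5.2
t 9.70 disp x -38.6 y 0.1 z 10.3 toolx ang 60.0 tz [ 0.003  0.002 -1.   ] F disp 1.7 -0.4 9.9 gap 0.0005
time: 10.9
position: [0.4621, 0.0036, 0.2016]
tool_rot: [-0.001, 0.867, 0.498, -0.001]
ft_force: [0.6, 0.3, -0.6]
finger_gap: 0.0001
grip_force: 0.0
t 10.90 disp x -134.4 y 1.0 z 201.6 toolx ang 59.7 tz [-0.002  0.001 -1.   ] F disp 0.5 -0.3 -0.6 gap 0.0001
plate 5243 x [-158.8 -114.7  -76.3] y [-29.9  31.8] z 22.2 slope y/x 0.006
teeth 651 x [-27.4 -22.4 -17.2] y [-66.1  67.4] z 33.3 slope y/x 0.001
panel top 4229 x [-110.    -7.2    0.6] y [-67.1  69. ] z 70.3 slope y/x 0.27
housing 11196 x [ 5.9 26.2 45.7] y [-68.   70.2] z 66.0 slope y/x -0.001
```

View pics/s4.png

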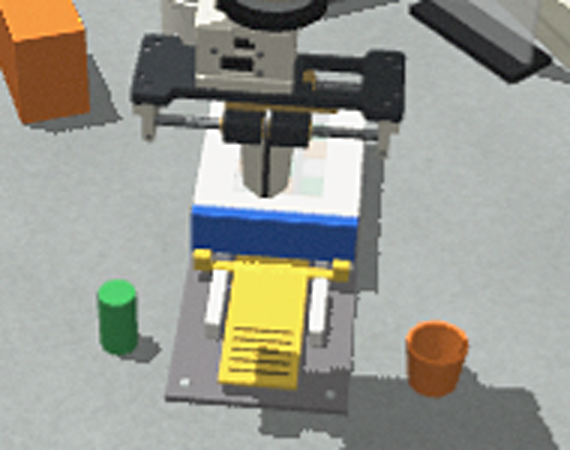

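The side view shows the drawer shut and the plate (22 mm) and teeth (33 mm) back up in front of the panel. The stick and scoop haven't moved.

```bash
python3 -c "from cell import arm;print(arm.job_done())"
```

```text
the job is handed in; nothing more can be done
None
```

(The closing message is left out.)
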